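Swing the bench magnifier over the ring sample

ROBOT

A 6-joint arm with a two-finger parallel gripper is mounted at the origin on the work surface. World frame = base frame: x ahead of the robot, y to its left, z up, the work surface at z = 0. Lengths are in m, angles in rad, forces in N, time in s.
With the tool pointing down it reaches from about 0.375 to 0.9 m from the base axis. Payload 3.1 kg.
Tool frame: the origin (TCP) lies between the finger pads; the fingertips stand 11 mm ahead of it and the grasp point (between the pads) lies 8 mm behind it; z points along the fingers, y is the line along which they close (so a half turn about z gives the same grasp; the last joint's range is limited). The gripper opens to 87 mm and grips with 3 to 60 N. Pads are 19 mm wide; open, the fingers measure 117 mm over their backs; the gripper's body (75 mm by 190 mm) begins 51 mm behind the grasp point.
Start: joints at [1.02, 0.527, 1.433, -0, 1.181, -0.178], TCP at [0.228, 0.582, 0.234] pointing down, gripper open.
Joint ranges: [-3.08, 3.08], [-0.75, 2.2], [0.22, 2.44], [-1.43, 4.57], [0, 2.65], [-2.85, 2.85]. Speed limits (rad/s): [2.79, 2.79, 3.14, 3.14, 3.14, 3.14].

INTERFACE

Orientations are given as a unit quaternion [x, y, z, w].
In Python, from rig import get_obs, camera, hand_in gives the robot as it stands.
- The arm moves only by the shell command python3 -m pendant 'ROWS' [FORCE]. ROWS is JSON, a list that holds one entry, the list of rows, each a list of 7 numbers: the shift along the tool's x, y, z in m, then the turn, a rotation vector about the tool's x, y, z in degrees, then the opening, from 0 (shut) to 1 (fully open). In form: [[[x, y, z, ax, ay, az, fingers], ...]]. A call has exactly 5 rows; each row shifts and turns the commanded pose from where the row before left it, along the tool's axes as they then stand; what a row does not reach is not made up. A row lasts 1/8 s, in which the tool goes at most 62.5 mm and 10.7 degrees, less where a joint would pass 70% of its speed; a pose out of reach is approached as far as the arm can. A call with a gripper value outside its range is refused whole. The fingers move at their own pace and stop on an object; FORCE is the grip in N (left out, the last holds). Time passes only in rows, so rows that do not move let the fingers close, or fill a call up. It gives the time, the measured TCP pose, the force, the opening and the grip force at its end, in the units of the state.
- get_obs(): the state, without advancing time (a new reading comes with each control period).
- camera(name): name is "scene" or "top" or "wrist"; returns a dict with "img" (400x640x3 uint8, red, green, blue), "intrinsics" (3x3 intrinsics, pixels), "R" (3x3) and "t" (3): a world point X has camera coordinates R X + t; the wrist camera has in their place "T_tool_cam" (4x4, takes a point from camera to tool coordinates, whose origin is the TCP and whose axes are the flange's). Camera axes: x right, y down, z forward; pixel columns grow to the right and rows downward; lengths in m; the calibration is good to about 2 mm. A picture is of the moment at which its call begins: read the wrist's pose just before it. There is no depth.
- hand_in(): hands the job in; it is judged then, once.
The state is a dict: "time": time; "q": joint angles; "joint_velocities": joint speeds; "joint_torque": joint torques, N m; "position": TCP position; "tool_rot": TCP orientation; "ft_force": force on the tool from outside, world axes, zero at the start; "moment": the same for the moment, N m; "grip_width": finger opening in m; "grip_force": force on a finger pad.
Only numpy, scipy, OpenCV 4.12 (cv2) and the standard library are available. Lean on these libraries where they do the work, as an engineer would, in place of code of your own. Each camera call takes 0.05 s, during which the arm holds its last target. There are 200 camera calls.

TASK

On the dye-workshop bench, swing the arm of the magnifier round on its stand until the lens is centred over the test tile with the round paste ring, as near as the arm's circle allows, so that the whole ring can be seen through the lens from straight above. Let go and leave the arm at rest there; leave the dye pot standing where it is.

Things in the scene. Friction and masses are not known exactly. Their poses are not given: they have to be found in the camera images.
- magnifier_arm: Magnifier's swing arm on a grey fixed stand (foot 124 mm across): bar, white lens head, black upright grip at the end. Origin on the upright swing axis, 150 mm up; x level along the arm to lens and grip. Swings level, 1.3 rad either way of mid; friction (0.35 N m) holds it where left. Grip: round post 16 mm across, centred 272 mm from the axis on x, top 220 mm above the table, free above 175 mm.
- lens (a point): Centre of the magnifier's round glass, 200 mm from the swing axis along the arm, 161 mm above the table; it rides round with the arm. Clear glass 94 mm across in a white ring-shaped head 116 mm across, whose top is 172 mm above the table. The grip stands 72 mm farther out.
- ring_tile: The target: a fixed square plywood tile, 90 x 90 x 8 mm, bearing a round ring of grey dried paste 44 mm across. Origin: ring's centre, on the tile's underside; within 13 mm of the circle the lens centre travels. A like tile with a long pointed leaf outline (78 x 36 mm) is not the target: one tile lies on either side of the arm's start, which on which varies.
- dye_pot: Loose open steel pot, 64 mm across, 60 mm high, with a thin bent spout reaching 92 mm from its centre; it stands on the robot's side of the magnifier, to the left or right, a paste jar on the other side. Origin: centre of its underside, z up. Everything on the table ahead of the robot but the magnifier is lower than 100 mm.
There are look-alikes about, which are no part of the job. Leave any black, blue or green look-alike of the ring_tile alone.

How it is judged:
At the end, for the whole second after the job is handed in: The lens centre is within 25 mm, seen from above, of the centre of the tile with the round ring (the whole ring lies inside the clear glass), and the arm is at rest (horizontal distance between lens and ring_tile below 0.025 m and angular speed of magnifier_arm below 0.05 rad/s); the robot touches nothing.
It fails at once if the dye pot is tipped or shifted by more than 30 mm (distance of dye_pot from where it was at the start of the episode above 0.03 m or angle between dye_pot's own z axis and vertical above 0.35 rad).
It also fails if it takes over 32 s, if anything falls off the work surface, if the arm or the gripper's body presses on something with over 40 N, if the wrist force passes 120 N, or if a joint passes its speed limit or range.

## Working session

There is one attempt and no reset: what is moved stays moved. The work goes in short steps, Python scripts to look and compute and a shell command to move; the robot and the scene stay as the last step left them, time stands still between calls to the robot, and variables do not carry over. Pictures are saved under pics/ and viewed, at most 10 in all, crops included, and the job is handed in when it is done.

```bash
mkdir -p pics; ls
python3 - <<'E'
from rig import get_obs,camera
import cv2,json
o=get_obs();print(o)
for n in("scene","top"):
    c=camera(n);cv2.imwrite(f"pics/{n}0.png",c["img"][:,:,::-1]);print(n,c["intrinsics"],c["R"],c["t"])
E
```

```text
pics
{'time': 0.0, 'q': array([ 1.01948912e+00,  5.28476511e-01,  1.43390683e+00, -2.08863323e-06,
        1.18137814e+00, -1.78478560e-01]), 'joint_velocities': array([ 0.0004102 , -0.00069679,  0.00018575,  0.00064326, -0.0003648 ,
       -0.00020615]), 'joint_torque': array([-8.89618491e-05, -4.40038633e+01, -1.76595211e+01,  6.31274306e-02,
        5.81693533e-02, -1.81903984e-04]), 'position': array([0.22724077, 0.5814655 , 0.23256381]), 'tool_rot': array([ 1.85336038e-01,  9.82674604e-01, -1.01336177e-03, -3.86069733e-04]), 'ft_force': array([-0.08025534, -0.21795386, -0.12723756]), 'moment': array([ 0.0033832 , -0.00917465, -0.05999406]), 'grip_force': 0.0, 'grip_width': 0.08688702744812198}
scene [[419.47904202   0.         324.73493707]
 [  0.         419.47904202 208.03915015]
 [  0.           0.           1.        ]] [[-0.30709262  0.95167041  0.00419023]
 [ 0.82307356  0.26780114 -0.50083178]
 [-0.47774893 -0.15035287 -0.8655345 ]] [ 0.17132679 -0.43915234  1.32966612]
top [[480.10189873   0.         320.75784537]
 [  0.         480.10189873 196.77616332]
 [  0.           0.           1.        ]] [[-0.02815418 -0.99957989  0.00688318]
 [-0.98298475  0.02643504 -0.18177507]
 [ 0.18151674 -0.01188379 -0.98331605]] [0.00890866 0.60581164 1.18074718]
```

View pics/top0.png

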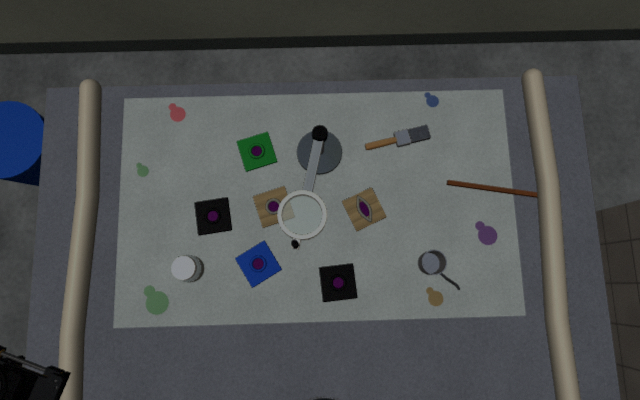

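View pics/scene0.png

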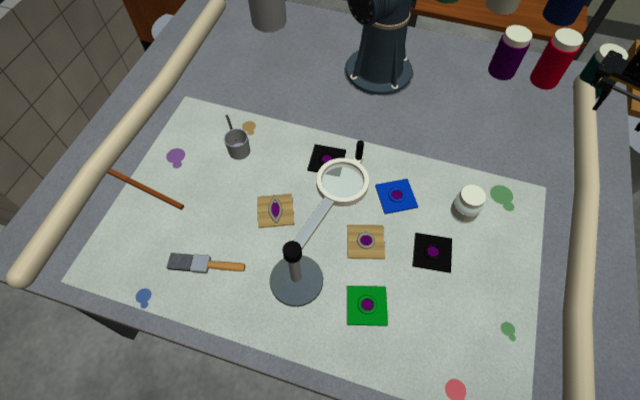

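The top view shows the plain plywood ring tile at about (273,207), on the +y side, and the leaf tile at (364,209). The lens is at (302,215), the grip at (295,244), the axis cap at (320,132) and the dye pot at (431,262). The scene view agrees: ring tile (366,241), leaf tile (276,211), grip (360,149).

```bash
cat > h.py <<'E'
import numpy as np,cv2
from rig import get_obs,camera
def ray(c,uv,z):
    d=c["R"].T@np.linalg.solve(c["intrinsics"],[uv[0],uv[1],1.]);o=-c["R"].T@c["t"]
    return (o+d*(z-o[2])/d[2])[:2]
def blobs(mask,amin=60):
    n,l,s,ce=cv2.connectedComponentsWithStats(mask.astype(np.uint8))
    return [(l==i,s[i],ce[i]) for i in range(1,n) if s[i,4]>=amin]
E
python3 - <<'E'
from h import *
crops=[]
for n,roi in(("top",(225,110,160,150)),("scene",(240,130,190,185))):
    c=camera(n);im=c["img"];hsv=cv2.cvtColor(im,cv2.COLOR_RGB2HSV);H,S,V=[hsv[:,:,i].astype(int) for i in range(3)]
    x,y,w,h=roi;crops.append(cv2.resize(im[y:y+h,x:x+w,::-1],(400,400*h//w),interpolation=cv2.INTER_CUBIC))
    inr=np.zeros(H.shape,bool);inr[y:y+h,x:x+w]=1
    print(n)
    for nm,m,z in(("ply",(H>8)&(H<28)&(S>60)&(V>60),.008),("purple",(H>130)&(H<170)&(S>80),.008),
                ("black",(V<28),.22),("white",(V>185)&(S<50),.172)):
        for b,s,ce in blobs(m&inr):
            ct=max(cv2.findContours(b.astype(np.uint8),0,1)[0],key=cv2.contourArea)
            r=cv2.minAreaRect(ct);e=cv2.fitEllipse(ct)
            print(nm,s,"cen",ce.round(1),ray(c,ce,z).round(4),"rect",np.round(r[0],1),ray(c,r[0],z).round(4),"ell",np.round(e[0],1),np.round(e[1],1),ray(c,e[0],z).round(4))
h=max(i.shape[0] for i in crops)
cv2.imwrite("pics/crop.png",np.hstack([cv2.copyMakeBorder(i,0,h-i.shape[0],0,0,0) for i in crops]))
E
```

```text
top
ply [365 139  20  11 139] cen [374.9 144.4] [ 0.756  -0.1604] rect [375.  144.5] [ 0.7558 -0.1606] ell [375.1 144.4] [ 6.9 24. ] [ 0.7561 -0.1608]
ply [253 186  34  42 628] cen [268.2 205. ] [0.5961 0.1324] rect [273.2 206.6] [0.5914 0.119 ] ell [270.  205.3] [30.1 38.6] [0.5951 0.1275]
ply [342 188  43  43 846] cen [363.5 208.9] [ 0.5786 -0.1213] rect [363.6 208.7] [ 0.5792 -0.1216] ell [363.5 208.9] [37.8 38.3] [ 0.5788 -0.1213]
purple [252 146  10  10  74] cen [256.3 150.7] [0.7468 0.1635] rect [256.3 150.8] [0.7466 0.1636] ell [256.3 150.7] [8.7 9.1] [0.7468 0.1635]
purple [268 201  11  11  85] cen [273.  206.1] [0.5928 0.1195] rect [272.8 206.1] [0.5928 0.1201] ell [273.  206.1] [9.5 9.7] [0.5929 0.1195]
purple [360 202   9  14  90] cen [364.  208.5] [ 0.5797 -0.1227] rect [364.  208.5] [ 0.5797 -0.1227] ell [364.  208.5] [ 6.5 14.6] [ 0.5797 -0.1227]
black [312 126  16  16 193] cen [319.6 133.2] [ 0.723  -0.0073] rect [319.9 133. ] [ 0.7236 -0.0079] ell [319.6 133.3] [14.6 15.3] [ 0.7229 -0.0073]
black [225 198   7  33 160] cen [227.1 216.1] [0.5377 0.2021] rect [228. 214.]
[... 2001 characters left out ...]
 [260.6 246.3] [ 0.7536 -0.0713] rect [264. 246.] [ 0.7508 -0.0651] ell [260.9 244.8] [48.5 49.3] [ 0.7502 -0.072 ]
white [311 224  19  25 171] cen [320.3 236.2] [0.6958 0.0344] rect [320.  235.5] [0.6945 0.0333] ell [320.1 236.2] [12.7 23.2] [0.6959 0.034 ]
white [ 303  242  116   73 2359] cen [356.  277.4] [0.7577 0.1263] rect [355.7 286.5] [0.7754 0.1308] ell [359.  279.9] [ 71.9 100.4] [0.7608 0.1332]
white [240 268  15  19 114] cen [245.1 276.8] [ 0.8219 -0.075 ] rect [244.6 276.2] [ 0.821  -0.0764] ell [245.4 277.1] [12.5 16.8] [ 0.8222 -0.0743]
white [388 288  42  27 548] cen [409.1 304.4] [0.778  0.2338] rect [408.5 301. ] [0.7721 0.2314] ell [408.5 304.1] [24.1 39.2] [0.7779 0.2327]
```

View pics/crop.png

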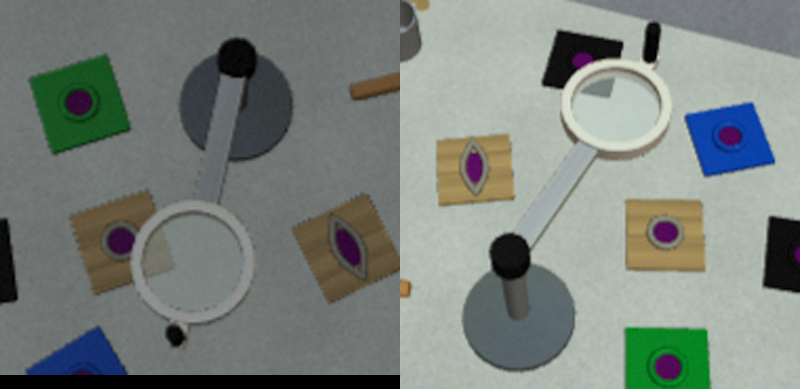

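Run:
```python
from h import *
t,s=camera("top"),camera("scene")
P={"foot":((319.4,151.6),(296.5,280.1),.012),"lens":((302.2,214.8),(342.6,180.4),.17),"griptop":((295.2,242.8),(360.2,143),.218)}
R={}
for k,(a,b,z) in P.items():
    p,q=ray(t,a,z),ray(s,b,z);R[k]=(p+q)/2;print(k,p.round(4),q.round(4))
# cap from foot: check with 200/272 lengths
A=R["foot"];print([ (k,np.linalg.norm(R[k]-A),np.degrees(np.arctan2(*(R[k]-A)[::-1]))) for k in("lens","griptop")])
T=np.array([.5945,.118]);d=T-A;print("target r,ang",np.linalg.norm(d),np.degrees(np.arctan2(d[1],d[0])))
for n,c,roi in(("top",t,(395,230,80,75)),("scene",s,(205,100,60,70))):
    pass
print("pot",ray(t,(430,262),.06),ray(s,(237,137),.06),"spout tip",ray(t,(459,288),.06))
```

```text
foot [ 0.7386 -0.0081] [ 0.7448 -0.008 ]
lens [0.5434 0.0378] [0.5515 0.0381]
griptop [0.4748 0.0531] [0.4784 0.0537]
[('lens', np.float64(0.19960051423132533), np.float64(166.68694889239367)), ('griptop', np.float64(0.27212597696581464), np.float64(166.95173143088064))]
target r,ang 0.19378903698360894 139.42519283437554
pot [ 0.43144999 -0.27675197] [ 0.43371707 -0.2850282 ] spout tip [ 0.36549391 -0.34439473]
```

The ring tile is on the +y side. The axis is at about (0.742,-0.008), with the arm now at 166.8° and the target at 139.4°. The post is at (0.477,0.053). Next I go over the post, with the fingertips above its top.

```bash
python3 -m pendant '[[[-0.02,-0.02,-0.03,0,0,0,1],[-0.028,-0.027,-0.005,0,0,0,1],[-0.028,-0.027,0,0,0,0,1],[-0.028,-0.027,0,0,0,0,1],[-0.028,-0.027,0,0,0,0,1]]]' && python3 -m pendant '[[[-0.03,-0.028,0,0,0,0,1],[-0.03,-0.028,0,0,0,0,1],[-0.03,-0.028,0,0,0,0,1],[-0.03,-0.028,0,0,0,0,1],[-0.03,-0.028,0,0,0,0,1]]]' && python3 -m pendant '[[[-0.028,-0.026,0,0,0,-4,1],[-0.028,-0.028,0,0,0,-4,1],[-0.03,-0.028,0,0,0,0,1],[-0.02,-0.02,0,0,0,0,1],[0,0,0,0,0,0,1]]]'
cat >> h.py <<'E'
from scipy.spatial.transform import Rotation as Ro
def rel(o,p):
    return Ro.from_quat(o["tool_rot"]).inv().apply(np.array(p)-o["position"])
E
python3 - <<'E'
from h import *
o=get_obs();c=camera("wrist");cv2.imwrite("pics/w1.png",c["img"][:,:,::-1])
R=Ro.from_quat(o["tool_rot"]).as_matrix();print(o["position"],R[:,1],rel(o,[.4766,.0534,.192]))
T=np.array(c["T_tool_cam"]);print(T)
Rw=R@T[:3,:3];tw=R@T[:3,3]+o["position"]
for p in([.4766,.0534,.22],[.5475,.038,.172]):
    q=Rw.T@(np.array(p)-tw);print("expect px",(c["intrinsics"]@q/q[2])[:2])
E
```

```text
time: 0.92
position: [0.3043, 0.4137, 0.2687]
tool_rot: [0.185, 0.983, 0.0, 0.0]
ft_force: [0.3, 0.4, -0.1]
grip_width: 0.0871
grip_force: 0.0
time: 1.55
position: [0.3931, 0.2286, 0.2688]
tool_rot: [0.185, 0.983, 0.0, 0.0]
ft_force: [0.4, -0.8, -0.0]
grip_width: 0.0867
grip_force: 0.0
time: 2.17
position: [0.4664, 0.1006, 0.2686]
tool_rot: [0.118, 0.993, 0.0, 0.0]
ft_force: [0.4, 0.7, 0.3]
grip_width: 0.087
grip_force: 0.0
[0.46635681 0.1005705  0.26861202] [2.34228230e-01 9.72181630e-01 1.17282242e-04] [-0.02094128 -0.04346803  0.07662489]
[[-1.41340734e-03 -9.65787527e-01 -2.59330781e-01  7.00568610e-02]
 [ 9.99998993e-01 -1.39765167e-03 -2.45136203e-04  3.78965845e-04]
 [-1.25704612e-04 -2.59330867e-01  9.65788531e-01 -1.51478756e-01]
 [ 0.00000000e+00  0.00000000e+00  0.00000000e+00  1.00000000e+00]]
expect px [248.64016711 255.4079669 ]
expect px [265.74445224 309.08918938]
```

View pics/w1.png

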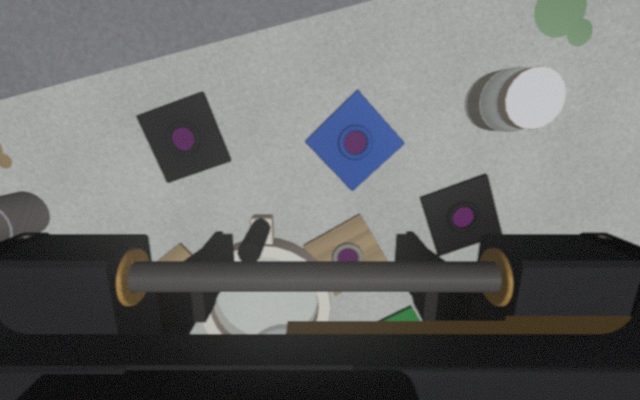

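The wrist view shows the post's top at about (248,250). That matches the predicted (249,255), so the post position holds. Next: centre over it, then descend.

```bash
python3 -m pendant '[[[-0.011,-0.022,0,0,0,0,1],[-0.01,-0.0215,0,0,0,0,1],[0,0,0.01,0,0,0,1],[0,0,0.01,0,0,0,1],[0,0,0,0,0,0,1]]]'
python3 - <<'E'
from h import *
o=get_obs();c=camera("wrist");cv2.imwrite("pics/w2.png",c["img"][:,:,::-1])
print(o["position"],rel(o,[.4766,.0534,.192]))
R=Ro.from_quat(o["tool_rot"]).as_matrix();T=np.array(c["T_tool_cam"])
q=(R@T[:3,:3]).T@(np.array([.4766,.0534,.22])-R@T[:3,3]-o["position"]);print((c["intrinsics"]@q/q[2])[:2])
E
```

```text
time: 2.85
position: [0.4741, 0.056, 0.2473]
tool_rot: [0.116, 0.993, 0.0, -0.002]
ft_force: [-0.5, -0.6, -0.1]
grip_width: 0.0872
grip_force: 0.0
[0.47406087 0.05598938 0.24731806] [-0.00325898 -0.00193219  0.05530719]
[310.26730395 242.66558673]
```

View pics/w2.png

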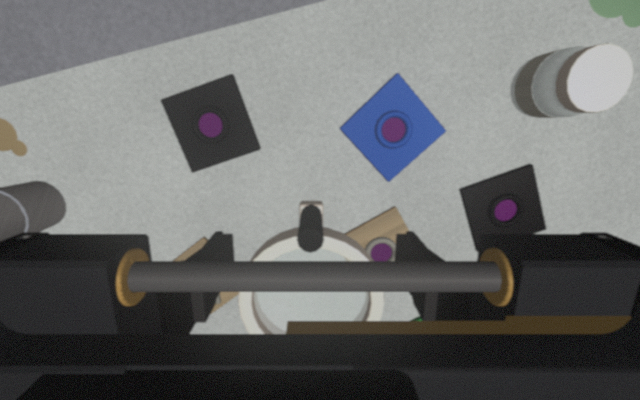

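The post's top is at about (311,243), midway between the fingers. Next: descend and close gently.

```bash
python3 -m pendant '[[[-0.003,-0.002,0.015,0,0,0,1],[0,0,0.015,0,0,0,1],[0,0,0.015,0,0,0,1],[0,0,0.009,0,0,0,1],[0,0,0,0,0,0,1]]]' 10 && python3 -m pendant '[[[0,0,0,0,0,0,0.25],[0,0,0,0,0,0,0.1],[0,0,0,0,0,0,0.1],[0,0,0,0,0,0,0.1],[0,0,0,0,0,0,0.1]]]' 10
```

```text
time: 3.52
position: [0.4777, 0.0525, 0.1942]
tool_rot: [0.116, 0.993, 0.0, -0.001]
ft_force: [0.3, -0.0, 0.4]
grip_width: 0.0871
grip_force: 0.0
time: 4.15
position: [0.478, 0.0522, 0.1946]
tool_rot: [0.116, 0.993, -0.0, 0.0]
ft_force: [-0.9, 0.4, -0.2]
grip_width: 0.0449
grip_force: 0.0
```

```bash
python3 -m pendant '[[[0,0,0,0,0,0,0.1],[0,0,0,0,0,0,0.1],[0,0,0,0,0,0,0.1],[0,0,0,0,0,0,0.1],[0,0,0,0,0,0,0.1]]]' 10
python3 - <<'E'
from h import *
o=get_obs();A=np.array([.7417,-.008]);p=o["position"][:2]
d=p-A;th=np.arctan2(d[1],d[0]);R=Ro.from_quat(o["tool_rot"]);print(th*57.3,np.linalg.norm(d),o["grip_width"],o["grip_force"])
N=16;e=np.radians(139.4);st=(e-th)/N  # N equal chords, tool turning with the arm
s=d;r=np.linalg.norm(d);p1=A+r*np.array([np.cos(th+st),np.sin(th+st)])
print("step deg",np.degrees(st),R.inv().apply([*(p1-p),0]))
E
```

```text
time: 4.78
position: [0.478, 0.0522, 0.1945]
tool_rot: [0.116, 0.993, 0.0, -0.0]
ft_force: [-0.8, 0.7, -0.7]
grip_width: 0.0154
grip_force: 10.0
167.14670586130418 0.27054109642393315 0.015436622681599762 9.999735184101155
step deg -1.7333996568142551 [-5.32148696e-05  8.18433837e-03  3.20727561e-07]
```

```bash
python3 -m pendant '[[[0,0.004,0,0,0,0.8,0.1],[-0.0001,0.008,0,0,0,1.7,0.1],[0,0.008,0,0,0,1.7,0.1],[-0.0001,0.008,0,0,0,1.7,0.1],[0,0.008,0,0,0,1.7,0.1]]]' 10 && python3 -m pendant '[[[-0.0001,0.008,0,0,0,1.7,0.1],[0,0.008,0,0,0,1.7,0.1],[-0.0001,0.008,0,0,0,1.7,0.1],[0,0.008,0,0,0,1.7,0.1],[-0.0001,0.008,0,0,0,1.7,0.1]]]' 10
python3 - <<'E'
from h import *
o=get_obs();A=np.array([.7417,-.008]);p=o["position"][:2]
d=p-A;print(np.degrees(np.arctan2(d[1],d[0])),np.linalg.norm(d),o["ft_force"])
E
```

```text
time: 5.4
position: [0.4886, 0.0867, 0.1945]
tool_rot: [0.182, 0.983, -0.0, 0.0]
ft_force: [1.1, -1.6, -0.8]
grip_width: 0.0158
grip_force: 10.0
time: 6.02
position: [0.5057, 0.1229, 0.1945]
tool_rot: [0.255, 0.967, -0.0, 0.001]
ft_force: [1.4, -2.7, -1.3]
grip_width: 0.0155
grip_force: 10.0
150.99288964517737 0.2698852864866441 [ 1.43630281 -2.69070679 -1.29576439]
```

```bash
python3 -m pendant '[[[0,0.008,0,0,0,1.7,0.1],[0,0.008,0,0,0,1.7,0.1],[-0.0001,0.008,0,0,0,1.7,0.1],[0,0.008,0,0,0,1.7,0.1],[-0.0001,0.008,0,0,0,1.7,0.1]]]' 10 && python3 -m pendant '[[[0,0.008,0,0,0,1.7,0.1],[0,0.003,0,0,0,0.6,0.1],[0,0,0,0,0,0,0.1],[0,0,0,0,0,0,0.1],[0,0,0,0,0,0,0.1]]]' 10
python3 - <<'E'
from h import *
o=get_obs();A=np.array([.7417,-.008]);p=o["position"][:2]
d=p-A;print(np.degrees(np.arctan2(d[1],d[0])),np.linalg.norm(d),o["ft_force"])
cc=[]
for n in("top","scene"):
    c=camera(n);im=c["img"];q=np.r_[.5945,.118,.008];uv=c["intrinsics"]@(c["R"]@q+c["t"]);u,v=(uv[:2]/uv[2]).astype(int);print(u,v)
    y,x=v-75,u-75;cc.append(cv2.resize(im[y:y+150,x:x+150,::-1],(400,400),interpolation=cv2.INTER_CUBIC));print(x,y)
cv2.imwrite("pics/mid.png",np.hstack(cc))
E
```

```text
time: 6.65
position: [0.5279, 0.156, 0.1946]
tool_rot: [0.326, 0.945, -0.0, 0.001]
ft_force: [2.2, -3.5, -1.2]
grip_width: 0.0156
grip_force: 10.0
time: 7.28
position: [0.535, 0.1648, 0.1946]
tool_rot: [0.344, 0.939, 0.001, 0.001]
ft_force: [4.8, -2.7, -2.5]
grip_width: 0.0155
grip_force: 10.0
140.10485182359542 0.26935757965852175 [ 4.80076376 -2.7200769  -2.54282207]
273 205
198 130
366 239
291 164
```

View pics/mid.png

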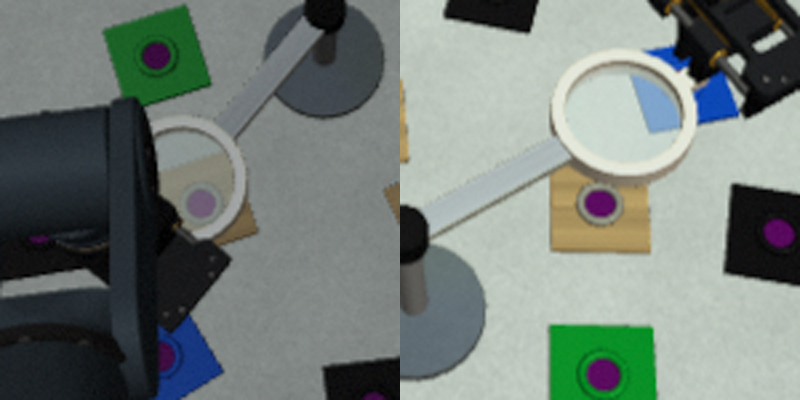

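The lens is over the ring tile. In the scene crop the head is at about (624,113), which is full-image (375,206). I'll check that by casting the ray.

```bash
python3 - <<'E'
from h import *
c=camera("scene");p=ray(c,(375,206.4),.168);A=np.array([.7417,-.008])
d=p-A;print(p,np.linalg.norm(d),np.degrees(np.arctan2(d[1],d[0])),"err",p-[.5945,.118])
E
python3 -m pendant '[[[0,0,0,0,0,0,0.35],[0,0,0,0,0,0,0.5],[0,0,0,0,0,0,0.8],[0,0,0,0,0,0,0.8],[0,0,0,0,0,0,0.8]]]'
```

```text
[0.59205928 0.12148122] 0.1978831285901262 139.13099668849665 err [-0.00244072  0.00348122]
time: 8.05
position: [0.5336, 0.1651, 0.1946]
tool_rot: [0.344, 0.939, 0.0, -0.0]
ft_force: [0.4, -0.5, -0.6]
grip_width: 0.0579
grip_force: 0.0
```

```bash
python3 -m pendant '[[[0,0,0,0,0,0,1],[0,0,-0.015,0,0,0,1],[0,0,-0.025,0,0,0,1],[0,0,-0.03,0,0,0,1],[0,0,-0.02,0,0,0,1]]]' && python3 -m pendant '[[[0.03,0.01,0,0,0,0,1],[0.04,0.04,0,0,0,0,1],[0.04,0.04,0,0,0,0,1],[0.04,0.04,0,0,0,0,1],[0.03,0.03,0,0,0,0,1]]]' && python3 -m pendant '[[[0.02,0.02,0,0,0,0,1],[0,0,0,0,0,0,1],[0,0,0,0,0,0,1],[0,0,0,0,0,0,1],[0,0,0,0,0,0,1]]]'
python3 - <<'E'
from h import *
cc=[]
for n in("top","scene"):
    c=camera(n);im=c["img"];q=np.r_[.5945,.118,.008];uv=c["intrinsics"]@(c["R"]@q+c["t"]);u,v=(uv[:2]/uv[2]).astype(int)
    y,x=v-75,u-75;cc.append(cv2.resize(im[y:y+150,x:x+150,::-1],(400,400),interpolation=cv2.INTER_CUBIC));print(x,y)
cv2.imwrite("pics/end.png",np.hstack(cc))
E
```

```text
time: 8.68
position: [0.5344, 0.1651, 0.2872]
tool_rot: [0.344, 0.939, 0.001, 0.001]
ft_force: [0.1, -0.0, 0.3]
grip_width: 0.0867
grip_force: 0.0
time: 9.3
position: [0.4994, 0.4059, 0.2858]
tool_rot: [0.344, 0.939, 0.001, 0.0]
ft_force: [0.6, -0.7, 0.3]
grip_width: 0.087
grip_force: 0.0
time: 9.93
position: [0.4978, 0.4307, 0.2848]
tool_rot: [0.345, 0.939, -0.0, 0.0]
ft_force: [0.4, 0.6, 0.2]
grip_width: 0.0872
grip_force: 0.0
198 130
291 164
```

View pics/end.png

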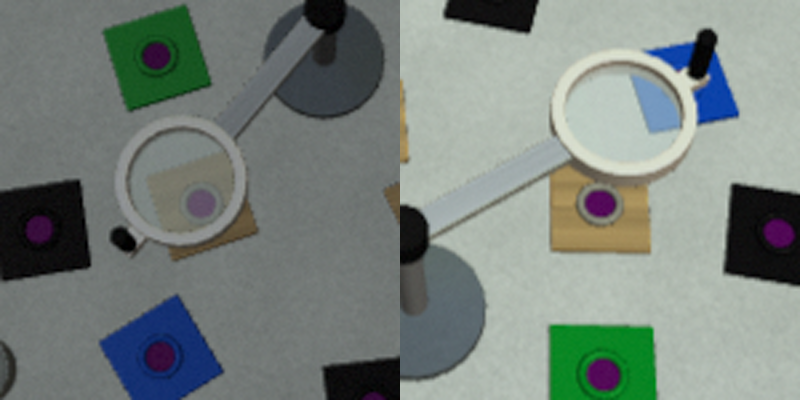

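The arm is free and at rest. In the top crop the lens centre is at about (182,181), which is full-image (266.2,197.9). In the scene view the head hasn't moved since release. One last numeric check, then hand in if it's good.

Run:
```python
from h import *
from rig import hand_in
p=(ray(camera("top"),(266.2,197.9),.168)+ray(camera("scene"),(375,206.4),.168))/2
e=np.linalg.norm(p-[.5945,.118]);print(p,e)
if e<.012: print(hand_in())
```

```text
[0.58893751 0.12121473] 0.006424626942338678
the job is handed in; nothing more can be done
None
```

The lens now rests about 6 mm (measured) from the centre of the round-ring tile, the arm is released and the gripper is clear; the moves kept well away from the dye pot, and the job is handed in.

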